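Stretch and lock the retractable ruler on the measuring board

TASK

Pick up the retractable ruler, hook the turned-down end of its steel blade over the far side of the end plate on the measuring board, and back the case away from the plate against the spring until 4 to 6 cm of blade have been drawn out. Then lock it: lower it gently, without forcing, feel both feet down into gaps of the rack so the case sits fully home while you still hold it, and let go so that the rack holds it stretched. Leave the beaker and the small white bottle beside the work where they stand.

Things in the scene. Friction and masses are not known exactly. Their poses are not given: they have to be found in the camera images.
- ruler: Retractable ruler, loose, 0.3 to 0.45 kg: upright grey case 140 long, 28 wide, 50 high, on two steel feet (cross bars 4 long, 26 wide, 6 high, centred 48 before and behind the middle); 56 high in all. Grip across the 28 width, upper half; centre of mass 7 before the middle. Origin: under the middle, at the undersides of the feet; x along the case to where the blade comes out, z up.
- blade (a joint): How far the blade is drawn out of the case against its spring, m: 0 retracted, 0.08 hard stop. The spring pulls back with 3 N at 0, rising by 0.4 N per cm (5 N at 5 cm); it returns slowly, damped by 1.2 N per 0.1 m/s. Blade, end plate and rack are polished and slippery.
- hook (a point): End of the steel blade: a tab turned down, 18 wide, 2.5 thick. The point is on its inner face (towards the case), 12 above the ruler's origin level and, retracted, 144 before the origin (74 before the case). The tab's lower end is 2 above the origin level; the blade (18 wide, 2 thick) has its underside 22 above it and lies on the ruler's middle line.
- board: Measuring board, fixed to the worktop: aluminium plate 345 x 80 x 12 (x from -164 to +181), carrying a rack and an end plate, both clamped fast. Origin: on its middle line, at worktop level; x along the board towards the end plate, z up. The ruler is home when both feet stand in gaps of the rack and the case rests on its bars: its origin is then 16 above the board's.
- rack_zone (a point): Nominal middle of the rack's floor, board x = -48, 16 above the worktop. 18 steel cross bars, 5.5 long, 6 high, every 12 (gaps 6.5): nominally at board x = -150, -138 ... +54, but the rack is clamped up to 6 off either way along x, which is not reported: find the gaps by feel. Side rails 36 apart inside, tops 27 above the worktop.
- plate_zone (a point): Fixed point at board x = 141 at the height of the end plate's top edge, 36 above the worktop. The upright steel plate, 6 thick, 50 wide across the board, is clamped with its far face anywhere from board x = 116 to 166, not reported: find it by feel or camera. On its rack side it has a low foot reaching 22 from the far face, with screw heads, tops 22 above the worktop.
- beaker: Small glass beaker, 53x59x68, standing loose beside the work, a bystander. Origin under its middle.
- reagent: Small white bottle, 37 across, 88 high, standing loose beside the work, a bystander. Origin under its middle.

How it is judged:
By the outcome, as a careful person would: the job done as asked, in the order asked, and still so for the second after the job is handed in, with the robot touching nothing.
It also fails if it takes over 48 s, if anything falls off the work surface, if the arm or the gripper's body presses on something with over 40 N, if the wrist force passes 120 N, or if a joint passes its speed limit or range.

ROBOT

A 6-joint arm with a two-finger parallel gripper is mounted at the origin on a cart in front of the work surface, level with it; the furniture and walls round the work are solid. World frame = base frame: x ahead of the robot, y to its left, z up, the work surface at z = 0. Lengths are in m, angles in rad, forces in N, time in s.
With the tool pointing down it reaches from about 0.375 to 0.975 m from the base axis. Payload 3.8 kg.
Tool frame: the origin (TCP) lies midway between the tips of the shut fingers; the grasp point (between the pads) lies 19 mm behind it; x points along the fingers, z is the direction in which the jaws open and shut, and the axes are right-handed (so a half turn about x gives the same grasp; the last joint's range is limited). The gripper opens to 85 mm and grips with 20 to 120 N. Pads are 22 mm wide; open, the fingers measure 114 mm over their backs; the gripper's body (76 mm by 85 mm) begins 54 mm behind the grasp point. The pads swing forward as they close: fully open they stand 13 mm farther back than shut.
Start: joints at [1.259, 0.264, 1.604, -0, 1.274, -0.037], TCP at [0.183, 0.65, 0.231] pointing down, gripper open.
Joint ranges: [-2.63, 2.63], [-0.94, 2.18], [0.31, 2.57], [-1.31, 4.45], [0, 2.66], [-2.55, 2.55]. Speed limits (rad/s): [2.57, 2.57, 3.14, 3.14, 3.14, 3.14].

INTERFACE

Orientations are given as a rotation vector (axis times angle).
In Python, from workcell import * gives the robot as it stands. The module is installed in compiled form; this text tells all that it offers.
- The arm moves only by the tool carry_out, never from a script. Its arguments are lists of equal length, an entry for each row: "offset": the shift along the tool's x, y, z in cm, a list of three; "delta_rot": the turn, a rotation vector about the tool's x, y, z in degrees, a list of three. A call has exactly 5 rows; each row shifts and turns the commanded pose from where the row before left it, along the tool's axes as they then stand; what a row does not reach is not made up. A row lasts 1/12 s, in which the tool goes at most 41.7 mm and 7.16 degrees, less where a joint would pass 70% of its speed; a pose out of reach is approached as far as the arm can. A call is refused whole if a number of a shift passes 4.17 or a number of a turn 7.16, either way. A call with a gripper value outside its range is refused whole. "fingers" is the opening, from -1 (shut) to 1 (fully open), set as the call begins (left out, the last holds). The fingers move at their own pace and stop on an object; "newtons" is the grip in N (left out, the last holds). Time passes only in rows, so rows that do not move let the fingers close, or fill a call up. It gives the time, the measured TCP pose, the force and the opening at its end, in the units of the state.
- read_state(): the state, without advancing time (a new reading comes with each control period).
- read_camera(name): name is "side" or "top" or "wrist"; returns (picture, depth): 400x640x3 uint8, red, green, blue; 400x640 float32, m along the optical axis (not along the pixel's ray), 0 where there is no reading.
- get_calibration(name): a dict with "fx", "fy", "cx", "cy" (pixels), "R" (3x3) and "t" (3): a world point X has camera coordinates R X + t; the wrist camera has in their place "mount" (4x4, takes a point from camera to tool coordinates, whose origin is the TCP and whose axes are the tool frame's). Camera axes: x right, y down, z forward; pixel columns grow to the right and rows downward; lengths in m; the calibration is good to about 2 mm. A picture is of the moment at which its call begins: read the wrist's pose just before it. get_calibration takes no time and is no camera call.
- finish_job(): hands the job in, once; it reports no verdict.
The state is a dict: "time": time; "q": joint angles; "joint_vel": joint speeds; "joint_torque": joint torques, N m; "tool_pos": TCP position; "tcp_rot": TCP orientation; "wrist_force": force on the tool from outside, world axes, zero at the start; "torque": the same for the moment, N m; "width": opening from 0.0 (shut) to 1.0 (fully open).
Only numpy, scipy, OpenCV 4.12 (cv2) and the standard library are available. Lean on these libraries where they do the work, as an engineer would, in place of code of your own. Each camera call takes 0.05 s, during which the arm holds its last target. There are 200 camera calls.

## Working session

There is one attempt and no reset: what is moved stays moved. The work goes in short steps, Python scripts to look and compute and a tool call to move; the robot and the scene stay as the last step left them, time stands still between calls to the robot, and variables do not carry over. Pictures are saved under pics/ and viewed, about 8 in all and at most 12, crops included, and the job is handed in when it is done.

Besides the shell and the picture viewer there is one more tool, called after "Emit:" as name(argument=value, ...), one argument or row to a line, values as JSON. carry_out: Moves the arm, as the interface text tells. Its arguments: {"type":"object","properties":{"offset":{"type":"array"},"delta_rot":{"type":"array"},"fingers":{"type":"number"},"newtons":{"type":"number"}},"required":["offset","delta_rot"]}

```bash
mkdir -p pics; ls
python3 - <<'E'
from workcell import *
import numpy as np, cv2
s=read_state(); print({k:np.round(v,4).tolist() for k,v in s.items()})
for n in ["side","top"]:
    im,d=read_camera(n); c=get_calibration(n)
    cv2.imwrite(f"pics/{n}0.png",im[:,:,::-1]); np.savez(f"{n}0.npz",im=im,d=d)
    print(n,{k:np.round(v,4).tolist() for k,v in c.items()}, (d>0).mean())
print(get_calibration("wrist"))
E
```

```text
pics
{'time': 0.0, 'q': [1.2591, 0.2648, 1.6054, 0.0, 1.2737, -0.0369], 'joint_vel': [-0.0019, 0.0005, 0.0012, -0.0011, 0.0003, 0.0005], 'joint_torque': [0.0014, -51.5121, -36.7313, -0.0001, 0.0133, 0.0], 'tool_pos': [0.183, 0.649, 0.23], 'tcp_rot': [-1.0057, 1.3287, 1.0036], 'wrist_force': [0.6877, 0.0353, 0.23], 'torque': [-0.0108, 0.01, -0.0076], 'width': 0.9996}
side {'fx': 402.8449, 'fy': 402.8449, 'cx': 318.9697, 'cy': 195.1129, 'R': [[0.9997, 0.0256, -0.0058], [0.0113, -0.6173, -0.7867], [-0.0237, 0.7863, -0.6173]], 't': [-0.4834, 0.1839, 0.8011]} 0.99592578125
top {'fx': 367.4752, 'fy': 367.4752, 'cx': 329.3173, 'cy': 200.1212, 'R': [[0.0072, -0.9999, 0.0131], [-0.9838, -0.0094, -0.1789], [0.179, -0.0116, -0.9838]], 't': [0.2096, 0.5037, 0.9842]} 0.99598046875
{'fx': 322.6744667017524, 'fy': 322.6744667017524, 'cx': 316.6818835928667, 'cy': 197.17720032217107, 'mount': array([[ 4.45413786e-04, -2.57813926e-01,  9.66194484e-01,
        -1.42796081e-01],
       [-3.60964477e-04, -9.66194559e-01, -2.57813779e-01,
         6.48323711e-02],
       [ 9.99999836e-01, -2.33928075e-04, -5.23418045e-04,
        -2.77206517e-05],
       [ 0.00000000e+00,  0.00000000e+00,  0.00000000e+00,
         1.00000000e+00]])}
```

```bash
python3 - <<'E'
import cv2,numpy as np
E
ls pics
```

```text
side0.png
top0.png
```

View pics/top0.png

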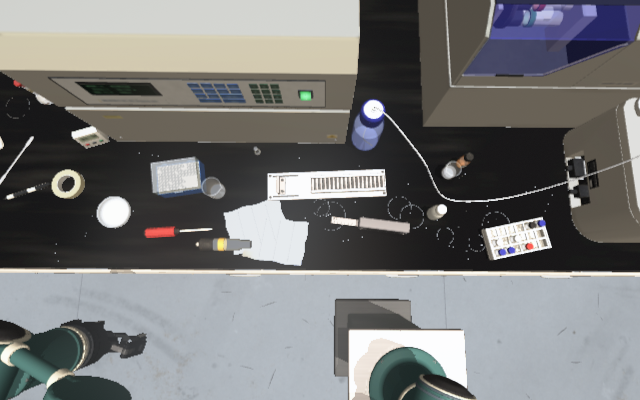

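View pics/side0.png

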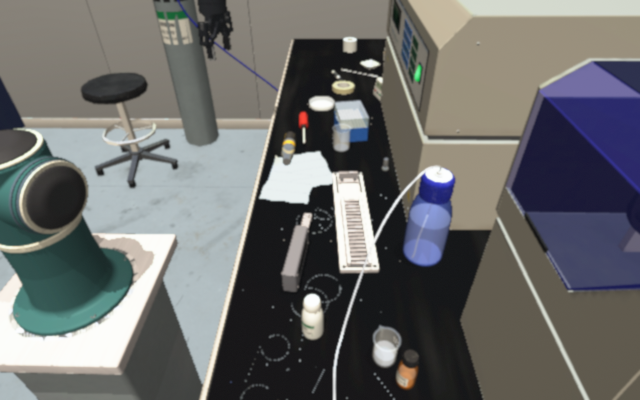

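The top view shows the ruler (cols 332-410, row ~225), with its blade pointing left (+y). The board spans cols 268-386 at row ~184, with the end plate near col 280. The white bottle is at (437,212) and the beaker at (452,170). Next I measure these from depth and masks.

```bash
cat > h.py <<'E'
import numpy as np, cv2
from workcell import *
from scipy.spatial.transform import Rotation as Ro
def cloud(d,c):
    v,u=np.mgrid[:d.shape[0],:d.shape[1]]
    P=np.stack([(u-c['cx'])/c['fx']*d,(v-c['cy'])/c['fy']*d,d],-1)
    return (P-np.array(c['t']))@np.array(c['R'])
def ray(u,v,c,z):
    R=np.array(c['R']);o=-R.T@c['t'];w=R.T@np.array([(u-c['cx'])/c['fx'],(v-c['cy'])/c['fy'],1])
    return o+w*(z-o[2])/w[2]
def mm(a): return np.round(np.array(a)*1000,1).tolist()
E
python3 - <<'E'
from h import *
f=np.load("top0.npz");im,d=f['im'],f['d'];c=get_calibration("top");P=cloud(d,c)
Z=P[:,:,2]
print("table z std",mm([np.median(Z[236:250,330:400]),Z[236:250,330:400].std()]))
def rect(mask,name,box,zr):
    r0,r1,c0,c1=box;m=np.zeros(Z.shape,bool);m[r0:r1,c0:c1]=mask[r0:r1,c0:c1]
    m&=(Z>zr[0])&(Z<zr[1]);pts=P[m][:,:2]
    (cx,cy),(w,h),a=cv2.minAreaRect((pts*1000).astype(np.float32))
    b=cv2.boxPoints(((cx,cy),(w,h),a)); print(name,m.sum(),"c",round(cx,1),round(cy,1),"size",round(w,1),round(h,1),"a",round(a,2),"zmed",mm(np.median(P[m][:,2])))
    return pts
T=np.ones(Z.shape,bool)
a=rect(T,"case",(210,240,325,415),(.045,.065))
q=rect(T,"blade",(210,240,325,362),(.012,.04))
rect(T,"board",(165,205,260,392),(.005,.04))
rect(T,"rack",(165,205,300,392),(.02,.04))
rect(T,"plate",(165,205,262,300),(.030,.045))
rect(T,"beaker",(155,182,438,462),(.02,.09));rect(T,"bottle",(200,224,424,450),(.03,.1))
# line fits of case & board
for n,mk in (("case",(210,240,325,415,.045,.065)),("board",(165,205,260,392,.005,.04))):
    r0,r1,c0,c1,z0,z1=mk;s=np.s_[r0:r1,c0:c1];k=(Z[s]>z0)&(Z[s]<z1);p=P[s][k][:,:2]
    u,S,vt=np.linalg.svd(p-p.mean(0),full_matrices=False);print(n,"pca dir",vt[0],np.degrees(np.arctan2(vt[0][1],vt[0][0])),mm(p.mean(0)))
cv2.imwrite("pics/crop.png",cv2.resize(im[160:245,255:465,::-1],None,fx=3.8,fy=3.8,interpolation=cv2.INTER_CUBIC))
for r in (178,182,186,190): print(r,np.round(Z[r,264:312]*1000).astype(int).tolist())
E
```

```text
table z std [-0.3, 47.7]
case 533 c 433.0 63.1 size 139.6 30.6 a 83.62 zmed 55.2
blade 185 c 444.3 164.0 size 87.8 24.5 a 78.98 zmed 23.7
board 3186 c 560.3 213.0 size 103.5 361.0 a 3.76 zmed 13.7
rack 746 c 556.9 161.0 size 50.4 212.8 a 2.66 zmed 24.0
plate 44 c 547.6 360.2 size 49.8 5.9 a 2.34 zmed 34.9
beaker 254 c 597.2 -143.6 size 43.0 68.0 a 27.12 zmed 36.3
bottle 191 c 470.2 -83.7 size 35.2 31.2 a 18.0 zmed 78.7
case pca dir [-0.11712518 -0.99311716] -96.72621769641205 [431.6, 63.6]
board pca dir [-0.04474316  0.99899852] 92.56445038990668 [552.0, 222.0]
178 [3, -2, -1, -4, 13, 12, 11, 13, 14, 13, 14, 18, 13, 36, 38, 26, 17, 18, 20, 17, 16, 8, 8, 10, 11, 14, 12, 13, 13, 10, 13, 11, 12, 12, 9, 12, 10, 13, 13, 11, 12, 14, 11, 14, 11, 10, 13, 21]
182 [1, -1, 2, -1, 9, 14, 12, 13, 11, 12, 11, 7, 10, 36, 33, 29, 17, 16, 20, 18, 16, 14, 13, 16, 15, 13, 13, 12, 11, 10, 13, 13, 9, 14, 11, 15, 11, 14, 14, 13, 14, 14, 12, 11, 12, 13, 13, 14]
186 [-1, 0, 0, 1, 9, 12, 11, 10, 11, 9, 9, 12, 11, 36, 36, 32, 19, 19, 13, 14, 18, 14, 11, 11, 10, 11, 15, 12, 13, 9, 7, 14, 9, 15, 9, 13, 9, 13, 11, 9, 12, 13, 13, 10, 13, 14, 11, 17]
190 [2, -2, 1, -2, 12, 12, 12, 13, 8, 10, 7, 14, 12, 37, 38, 33, 17, 18, 21, 17, 18, 13, 8, 13, 10, 8, 11, 14, 12, 12, 8, 7, 13, 12, 11, 11, 13, 12, 13, 13, 12, 14, 13, 11, 10, 8, 11, 10]
```

View pics/crop.png

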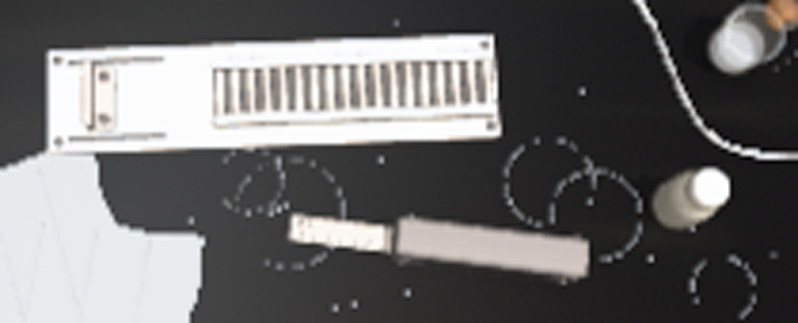

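Crop: the end plate is at about (100,95), the rack gaps span crop x 213-493, the ruler case spans 398-588 and the blade tab is at about 290. I'll refine the positions by casting colour edges onto the right planes, then plan the approach.

```bash
cat >> h.py <<'E'
def state():
    s=read_state();return s,np.array(s['tool_pos']),Ro.from_rotvec(s['tcp_rot']).as_matrix()
E
python3 - <<'E'
from h import *
s,p,R=state();print(np.round(R,3))
f=np.load("top0.npz");im=f['im'].astype(int);c=get_calibration("top")
g=im.sum(2)/3
# board: subpixel edges, threshold crossing along columns (upper/lower) and rows (ends)
def cross(v,th,up):
    for i in range(len(v)-1):
        if (v[i]<th<=v[i+1]) if up else (v[i]>=th>v[i+1]): return i+(th-v[i])/(v[i+1]-v[i])
def fit(pts):
    pts=np.array(pts);l=cv2.fitLine(pts.astype(np.float32)*1000,cv2.DIST_HUBER,0,.01,.01).ravel();return l
up=[ray(u,160+cross(g[160:190,u],128,True),c,.012)[:2] for u in range(275,380,3)]
lo=[ray(u,212-cross(g[190:213,u][::-1],128,True),c,.012)[:2] for u in range(315,380,3)]
rt=[ray(400-cross(g[v,380:401][::-1],128,True),v,c,.012)[:2] for v in range(174,192)]
lf=[ray(255+cross(g[v,255:280],128,True),v,c,.012)[:2] for v in range(176,196)]
for n,q in(("up",up),("lo",lo),("rt",rt),("lf",lf)):
    l=fit(q);print(n,np.round(l,4),np.degrees(np.arctan2(l[1],l[0])))
# ruler case
hsv=im[205:240,320:420];np.set_printoptions(linewidth=200)
print(im[225,355:415].tolist()[:20]); print(g[212:240,380].round().tolist())
cu=[];cl=[]
for u in range(364,406,2):
    v=g[205:245,u]; a=cross(v,85,True);b=cross(v[::-1],85,True)
    cu.append(ray(u,205+a,c,.056)[:2]);cl.append(ray(u,244-b,c,.056)[:2])
for n,q in(("cu",cu),("cl",cl)):
    l=fit(q);print(n,np.round(l,4),np.degrees(np.arctan2(l[1],l[0])))
E
```

```text
[[-0.001 -0.962  0.271]
 [-0.002  0.271  0.962]
 [-1.     0.    -0.002]]
up [ 4.780000e-02 -9.989000e-01  5.962010e+02  2.236705e+02] -87.262314
lo [ 5.040000e-02 -9.987000e-01  5.161781e+02  1.622397e+02] -87.112656
rt [9.992000e-01 4.060000e-02 5.685094e+02 5.045020e+01] 2.3273308
lf [9.992000e-01 3.940000e-02 5.477143e+02 3.953564e+02] 2.2606921
[[197, 190, 182], [179, 167, 159], [178, 167, 158], [80, 76, 75], [140, 133, 130], [198, 188, 183], [204, 193, 188], [207, 196, 191], [209, 198, 192], [210, 200, 194], [211, 201, 195], [211, 201, 195], [212, 201, 195], [210, 200, 194], [210, 200, 193], [210, 200, 193], [210, 199, 192], [210, 198, 192], [210, 198, 192], [210, 198, 192]]
[41.0, 41.0, 41.0, 41.0, 41.0, 40.0, 40.0, 113.0, 182.0, 197.0, 195.0, 197.0, 198.0, 199.0, 200.0, 201.0, 185.0, 127.0, 49.0, 41.0, 40.0, 39.0, 39.0, 40.0, 40.0, 40.0, 40.0, 40.0]
cu [3.400000e-03 1.000000e+00 4.519787e+02 8.031620e+01] 89.804085
cl [1.134000e-01 9.935000e-01 4.189144e+02 6.790200e+01] 83.487366
```

```bash
cat >> h.py <<'E'
def rows(target,yaw_z,n,maxs=4.17,maxr=7.16):
    """print n rows to bring TCP to target (m), tool z at yaw (deg), tool x down"""
    s,p,R=state()
    a=np.radians(yaw_z);z=np.array([np.cos(a),np.sin(a),0]);x=np.array([0,0,-1.]);G=np.stack([x,np.cross(z,x),z],1)
    w=(Ro.from_matrix(R.T@G)).as_rotvec(degrees=True);dw=np.round(w/n,2);dp=(np.array(target)-p)/n;out=[]
    for i in range(n):
        out.append(np.round(R.T@dp*100,2).tolist());R=R@Ro.from_rotvec(dw,degrees=True).as_matrix()
    for i in range(0,n,5): print(out[i:i+5])
    print("rot",dw.tolist())
E
python3 -c "
from h import *
rows([.48,.23,.19],-6.6,15)"
```

```text
[[0.27, -2.66, -2.15], [0.27, -2.85, -1.89], [0.27, -3.02, -1.61], [0.27, -3.16, -1.32], [0.27, -3.27, -1.02]]
[[0.27, -3.35, -0.71], [0.27, -3.4, -0.39], [0.27, -3.42, -0.07], [0.27, -3.42, 0.25], [0.27, -3.38, 0.57]]
[[0.26, -3.31, 0.88], [0.26, -3.21, 1.19], [0.26, -3.08, 1.49], [0.26, -2.93, 1.77], [0.26, -2.75, 2.04]]
rot [5.39, -0.01, 0.01]
```

Emit:
carry_out(
  offset=[
    [0.27,-2.66,-2.15],
    [0.27,-2.85,-1.89],
    [0.27,-3.02,-1.61],
    [0.27,-3.16,-1.32],
    [0.27,-3.27,-1.02],
  ],
  delta_rot=[
    [5.4,0,0],
    [5.4,0,0],
    [5.4,0,0],
    [5.4,0,0],
    [5.4,0,0],
  ],
  fingers=1,
)

```text
time: 0.52
tool_pos: [0.2825, 0.5085, 0.217]
tcp_rot: [-0.642, 1.475, 0.641]
wrist_force: [-0.3, 0.0, -0.3]
width: 0.996
```

Emit:
carry_out(
  offset=[
    [0.27,-3.35,-0.71],
    [0.27,-3.4,-0.39],
    [0.27,-3.42,-0.07],
    [0.27,-3.42,0.25],
    [0.27,-3.38,0.57],
  ],
  delta_rot=[
    [5.4,0,0],
    [5.4,0,0],
    [5.4,0,0],
    [5.4,0,0],
    [5.4,0,0],
  ],
)

```text
time: 0.93
tool_pos: [0.3814, 0.3685, 0.2037]
tcp_rot: [-0.274, 1.554, 0.274]
wrist_force: [0.1, -0.3, 0.2]
width: 1.003
```

Emit:
carry_out(
  offset=[
    [0.26,-3.31,0.88],
    [0.26,-3.21,1.19],
    [0.26,-3.08,1.49],
    [0.26,-2.93,1.77],
    [0.26,-2.75,2.04],
  ],
  delta_rot=[
    [5.4,0,0],
    [5.4,0,0],
    [5.4,0,0],
    [5.4,0,0],
    [5.4,0,0],
  ],
)

```text
time: 1.35
tool_pos: [0.4801, 0.2287, 0.1908]
tcp_rot: [0.096, 1.569, -0.096]
wrist_force: [1.5, 0.4, 0.5]
width: 0.999
```

```bash
cat >> h.py <<'E'
def wrist(name=None):
    s,p,R=state();im,d=read_camera("wrist");k=get_calibration("wrist");M=np.array(k['mount'])
    A=R@M[:3,:3];o=R@M[:3,3]+p
    c=dict(fx=k['fx'],fy=k['fy'],cx=k['cx'],cy=k['cy'],R=A.T,t=-A.T@o)
    if name: cv2.imwrite(f"pics/{name}.png",im[:,:,::-1])
    return im,d,c
E
python3 - <<'E'
from h import *
im,d,c=wrist("w1");np.savez("w1.npz",im=im,d=d,**c)
s,p,R=state();print(s['time'],mm(p),np.round(R,3).tolist(),np.round(s['q'],2),s['wrist_force'])
E
```

```text
1.4 [483.2, 224.1, 190.4] [[0.002, 0.129, 0.992], [-0.005, 0.992, -0.129], [-1.0, -0.004, 0.002]] [ 0.39  0.02  1.95 -0.01  1.16  0.52] [ 2.500447   -2.86062218 -0.03674803]
```

View pics/w1.png

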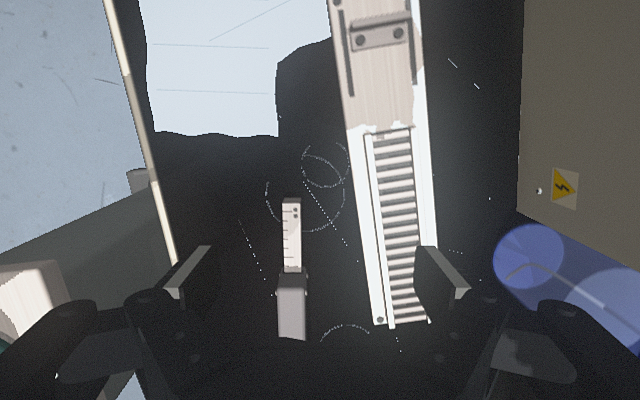

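The wrist view shows the ruler case around (291,305) with its tab end at (291,200), the plate at (380,35) and the rack bars running from (385,135) to (408,322). Next I get the rack phase, plate line and ruler axis from it.

Run:
```python
from h import *
f=np.load("w1.npz");im=f['im'];d=f['d'];c={k:f[k] for k in('fx','fy','cx','cy','R','t')}
g=cv2.cvtColor(im,cv2.COLOR_RGB2GRAY).astype(np.float32);P=cloud(d,c);Z=P[:,:,2]
proj=lambda X:(lambda q:(q[...,:2]/q[...,2:]*[c['fx'],c['fy']]+[c['cx'],c['cy']]))(X@c['R'].T+c['t'])
th=np.radians(92.7);e=np.array([np.cos(th),np.sin(th)]);n=np.array([np.sin(th),-np.cos(th)]) # n ~ +x
C=np.array([.558,.162]); # on the centreline
O=C+e*(.188-C@e)
# cross section: lateral profile averaged for rail edges & board edges
def samp(a,l,z):
    X=np.stack([*(O+np.multiply.outer(a,e)+np.multiply.outer(l,n)).T,np.full(np.shape(a),z)],-1)
    q=proj(X).astype(np.float32);return cv2.remap(g,q[:,0][None],q[:,1][None],cv2.INTER_LINEAR)[0]
l=np.arange(-.055,.056,.001)
for a0 in(-.10,-.06,0,.03,.09):
    pr=np.mean([samp(np.full(l.shape,a0+k*.001),l,.024) for k in range(-12,12)],0);print(a0,pr.round().astype(int).tolist())
a=np.arange(-.165,.07,.0005);pr=np.mean([samp(a,np.full(a.shape,k*.001),.022) for k in range(-8,9,2)],0)
np.save("pr.npy",pr)
m=(a>-.12)&(a<.04)
best=[]
for per in np.arange(.0114,.0126,.0001):
    w=np.exp(-2j*np.pi*a[m]/per);v=(pr[m]-cv2.GaussianBlur(pr[m][None],(0,0),12)[0])@w;best.append((abs(v),per,(-np.angle(v)/2/np.pi*per*1000)))
b=max(best);print("bars bright: amp,per,phase(mm)",b)
v=((pr[m]-pr[m].mean())@np.exp(-2j*np.pi*a[m]/.012));print("phase @12:",-np.angle(v)/2/np.pi*12)
print(pr[::2].round().astype(int).tolist())
# plate
k=(Z>.031)&(Z<.042);k[80:]=0;k[:,:335]=0;k[:,425:]=0
q=P[k][:,:2]-O;print("plate",k.sum(),"a",mm(np.percentile(q@e,[2,50,98])),"l",mm(np.percentile(q@n,[2,50,98])))
# ruler
k=(Z>.048)&(Z<.066);k[:190]=0;k[360:]=0;k[:,:270]=0;k[:,315:]=0
(x,y),wh,an=cv2.minAreaRect((P[k][:,:2]*1000).astype(np.float32));print("case",x,y,wh,an,k.sum())
k=(Z>.016)&(Z<.04);k[:190]=0;k[268:]=0;k[:,:275]=0;k[:,310:]=0
(x,y),wh,an=cv2.minAreaRect((P[k][:,:2]*1000).astype(np.float32));print("blade",x,y,wh,an,k.sum(),mm(np.median(Z[k])))
print(g[180:240,291].astype(int).tolist()); print(g[300,265:320].astype(int).tolist()); print(g[240,265:320].astype(int).tolist())
```

```text
-0.1 [67, 67, 67, 67, 67, 69, 71, 70, 70, 71, 71, 71, 69, 64, 81, 191, 247, 246, 243, 242, 242, 243, 242, 242, 242, 243, 243, 243, 247, 205, 118, 157, 247, 246, 243, 243, 246, 245, 190, 164, 166, 169, 168, 167, 168, 167, 167, 167, 169, 170, 168, 169, 170, 168, 168, 169, 169, 169, 168, 167, 166, 168, 169, 141, 109, 86, 72, 70, 71, 70, 70, 69, 69, 69, 69, 68, 67, 67, 67, 66, 66, 66, 65, 65, 64, 64, 64, 63, 64, 66, 67, 72, 74, 76, 78, 82, 84, 86, 88, 92, 93, 95, 92, 89, 86, 83, 80, 77, 76, 73, 69]
-0.06 [72, 71, 72, 71, 74, 73, 74, 74, 75, 75, 76, 76, 75, 71, 79, 179, 247, 246, 243, 243, 243, 243, 243, 243, 243, 243, 243, 243, 247, 222, 132, 148, 241, 247, 244, 243, 245, 246, 205, 174, 171, 173, 173, 172, 172, 173, 173, 173, 174, 174, 173, 174, 175, 175, 175, 174, 175, 175, 175, 175, 175, 176, 175, 174, 174, 176, 176, 176, 175, 169, 153, 144, 141, 119, 115, 197, 221, 220, 222, 225, 225, 221, 225, 228, 229, 230, 231, 232, 234, 241, 251, 204, 100, 63, 69, 71, 71, 69, 69, 68, 69, 68, 68, 67, 67, 67, 66, 64, 64, 63, 63]
0 [73, 76, 75, 79, 93, 84, 75, 74, 75, 76, 76, 77, 77, 74, 76, 156, 240
[... 3164 characters left out ...]
42, 59, 88, 91, 86, 85, 98, 164, 225, 218, 218, 218, 219, 219, 194, 155, 186, 221, 217, 216, 216, 216, 217, 214, 215, 215, 215, 215, 216, 214, 215, 216, 217, 215, 212, 216, 215, 222, 226, 229, 232, 231, 232, 231]
[43, 44, 44, 44, 42, 45, 48, 36, 47, 41, 35, 40, 119, 147, 165, 172, 169, 172, 167, 167, 171, 171, 169, 171, 171, 171, 170, 171, 173, 170, 172, 169, 170, 170, 172, 176, 167, 154, 141, 109, 71, 46, 41, 51, 50, 49, 45, 51, 53, 53, 43, 55, 48, 52, 53]
[46, 41, 48, 45, 47, 45, 47, 49, 46, 47, 43, 45, 44, 48, 44, 47, 43, 26, 193, 237, 233, 226, 222, 231, 232, 232, 231, 233, 230, 230, 231, 231, 231, 231, 240, 208, 87, 41, 47, 57, 52, 54, 53, 51, 55, 56, 54, 58, 59, 54, 57, 58, 54, 58, 55]
```

Run:
```python
from h import *
s,p,R=state();print(mm(p))
rows([.4343,.0705,.10],-6.6,5)
```

```text
[483.2, 224.1, 190.4]
[[1.82, -3.16, -0.58], [1.82, -3.16, -0.59], [1.81, -3.16, -0.59], [1.81, -3.16, -0.6], [1.81, -3.16, -0.61]]
rot [-0.16, 0.03, 0.05]
```

Emit:
carry_out(
  offset=[
    [1.82,-3.16,-0.58],
    [1.82,-3.16,-0.59],
    [1.81,-3.16,-0.59],
    [1.81,-3.16,-0.6],
    [1.81,-3.16,-0.61],
  ],
  delta_rot=[
    [-0.16,0,0],
    [-0.16,0,0],
    [-0.16,0,0],
    [-0.16,0,0],
    [-0.16,0,0],
  ],
)

```text
time: 1.82
tool_pos: [0.4315, 0.0756, 0.0995]
tcp_rot: [0.081, 1.57, -0.081]
wrist_force: [0.3, -0.2, -0.8]
width: 1.002
```

Run:
```python
from h import *
im,d,c=wrist("w2");s,p,R=state();print(s['time'],mm(p),np.round(R,3).tolist())
rows([.4343,.0705,.022],-6.6,5)
```

```text
1.8667 [426.0, 71.1, 95.2] [[-0.01, 0.103, 0.995], [-0.004, 0.995, -0.103], [-1.0, -0.005, -0.009]]
[[1.46, 0.01, 0.18], [1.46, 0.01, 0.18], [1.46, 0.01, 0.17], [1.46, 0.01, 0.17], [1.46, 0.01, 0.17]]
rot [0.14, -0.11, 0.06]
```

View pics/w2.png

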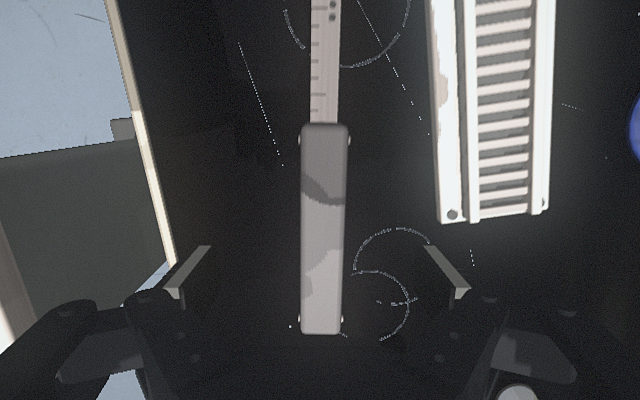

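The wrist view shows the case upright at cols 301-347, rows 123-333. It is centred between the fingers (inner edges ~208 and 428) and aligned. I descend and then check.

Emit:
carry_out(
  offset=[
    [1.5,0,0],
    [1.8,0,0],
    [1.8,0,0],
    [1.5,0,0],
    [0.6,0,0],
  ],
  delta_rot=[
    [0,0,0],
    [0,0,0],
    [0,0,0],
    [0,0,0],
    [0,0,0],
  ],
)

```text
time: 2.28
tool_pos: [0.4303, 0.0766, 0.0264]
tcp_rot: [0.081, 1.573, -0.082]
wrist_force: [-0.6, -0.5, -0.7]
width: 1.0
```

Emit:
carry_out(
  offset=[
    [0.2,0,0],
    [0,0,0],
    [0,0,0],
    [0,0,0],
    [0,0,0],
  ],
  delta_rot=[
    [0,0,0],
    [0,0,0],
    [0,0,0],
    [0,0,0],
    [0,0,0],
  ],
)

```text
time: 2.7
tool_pos: [0.4335, 0.0769, 0.0276]
tcp_rot: [0.082, 1.567, -0.081]
wrist_force: [-0.4, -1.0, 0.4]
width: 1.0
```

Run:
```python
from h import *
s,p,R=state();print(s['time'],mm(p),np.round(R,3).tolist(),s['wrist_force'])
```

```text
2.7 [433.5, 76.9, 27.6] [[0.002, 0.103, 0.995], [0.0, 0.995, -0.103], [-1.0, 0.0, 0.002]] [-0.42570294 -0.99170508  0.35460844]
```

Emit:
carry_out(
  offset=[
    [0.3,-0.3,0],
    [0.2,-0.3,0],
    [0,0,0],
    [0,0,0],
    [0,0,0],
  ],
  delta_rot=[
    [0.6,0,0],
    [0,0,0],
    [0,0,0],
    [0,0,0],
    [0,0,0],
  ],
)

```text
time: 3.12
tool_pos: [0.4318, 0.0706, 0.0215]
tcp_rot: [0.09, 1.569, -0.09]
wrist_force: [-0.9, 0.4, -0.1]
width: 0.998
```

Emit:
carry_out(
  offset=[
    [0,0,0],
    [0,0,0],
    [0,0,0],
    [0,0,0],
    [0,0,0],
  ],
  delta_rot=[
    [0,0,0],
    [0,0,0],
    [0,0,0],
    [0,0,0],
    [0,0,0],
  ],
  fingers=-1,
  newtons=80,
)

```text
time: 3.53
tool_pos: [0.4326, 0.0708, 0.0221]
tcp_rot: [0.09, 1.568, -0.09]
wrist_force: [-6.1, 0.1, 9.8]
width: 0.315
```

Emit:
carry_out(
  offset=[
    [0,0,0],
    [0,0,0],
    [0,0,0],
    [0,0,0],
    [0,0,0],
  ],
  delta_rot=[
    [0,0,0],
    [0,0,0],
    [0,0,0],
    [0,0,0],
    [0,0,0],
  ],
)

```text
time: 3.95
tool_pos: [0.4325, 0.0709, 0.0221]
tcp_rot: [0.09, 1.568, -0.09]
wrist_force: [0.9, -0.5, 5.2]
width: 0.317
```

Emit:
carry_out(
  offset=[
    [-0.5,0,0],
    [-1.5,0,0],
    [-2,0,0],
    [-2,0,0],
    [-1.5,0,0],
  ],
  delta_rot=[
    [0,0,0],
    [0,0,0],
    [0,0,0],
    [0,0,0],
    [0,0,0],
  ],
)

```text
time: 4.37
tool_pos: [0.4306, 0.0706, 0.0967]
tcp_rot: [0.089, 1.571, -0.09]
wrist_force: [0.1, -0.6, -3.8]
width: 0.321
```

Emit:
carry_out(
  offset=[
    [-0.5,0,0],
    [0,0,0],
    [0,0,0],
    [0,0,0],
    [0,0,0],
  ],
  delta_rot=[
    [0,0,0],
    [0,0,0],
    [0,0,0],
    [0,0,0],
    [0,0,0],
  ],
)

```text
time: 4.78
tool_pos: [0.4304, 0.0706, 0.1]
tcp_rot: [0.089, 1.572, -0.09]
wrist_force: [0.9, 0.9, -3.8]
width: 0.317
```

Run:
```python
from h import *
im,d,c=wrist("w3");np.savez("w3.npz",im=im,d=d,**c)
s,p,R=state();print(s['time'],mm(p),np.round(R,3).tolist(),s['wrist_force'],s['torque'])
g=cv2.cvtColor(im,cv2.COLOR_RGB2GRAY);print(g[0:130:2,320].tolist())
P=cloud(d,c);T=(P-p)@R  # tool coords
for r in range(0,330,15): print(r,[mm(T[r,k]) for k in (312,320,328)])
```

```text
4.8333 [430.6, 70.6, 100.2] [[-0.003, 0.114, 0.993], [-0.0, 0.993, -0.114], [-1.0, -0.001, -0.003]] [-0.7050222  -0.19069227 -3.62782335] [ 0.01709027 -0.03472665 -0.00238922]
[146, 149, 146, 147, 150, 145, 147, 145, 148, 148, 147, 146, 147, 147, 150, 148, 150, 147, 147, 149, 147, 153, 148, 149, 149, 150, 152, 150, 151, 149, 146, 150, 149, 152, 150, 143, 152, 152, 152, 151, 147, 149, 152, 154, 150, 150, 147, 147, 149, 149, 152, 152, 149, 145, 151, 154, 154, 112, 63, 74, 86, 98, 106, 109, 115]
0 [[-1.8, 106.7, -1.6], [-2.6, 106.5, 1.5], [-1.3, 106.8, 4.6]]
15 [[-1.9, 101.4, -1.7], [-1.4, 101.6, 1.5], [-1.6, 101.5, 4.6]]
30 [[-1.2, 96.2, -1.7], [-2.4, 96.0, 1.5], [-1.8, 96.1, 4.7]]
45 [[-2.1, 90.6, -1.7], [-2.8, 90.5, 1.5], [-1.1, 90.8, 4.7]]
60 [[-1.9, 85.0, -1.7], [-1.5, 85.1, 1.5], [-1.8, 85.0, 4.8]]
75 [[-1.9, 79.3, -1.8], [-2.1, 79.3, 1.5], [-2.3, 79.3, 4.8]]
90 [[-0.8, 73.5, -1.8], [-142.6, 65.3, 0.4], [-1.0, 73.5, 4.9]]
105 [[-2.4, 67.5, -1.8], [-1.7, 67.5, 1.5], [-1.6, 67.5, 4.9]]
120 [[-31.8, 62.2, -1.4], [-31.2, 62.2, 1.3], [-32.4, 62.2, 4.0]]
135 [[-33.7, 57.4, -1.4], [-33.5, 57.4, 1.3], [-33.2, 57.4, 4.0]]
150 [[-33.8, 52.5, -1.4], [-35.8, 52.7, 1.3], [-34.5, 52.5, 4.0]]
165 [[-33.3, 47.3, -1.4], [-34.5, 47.5, 1.3], [-33.9, 47.4, 4.0]]
180 [[-34.0, 42.2, -1.4], [-33.9, 42.2, 1.3], [-33.6, 42.1, 4.1]]
195 [[-33.9, 36.9, -1.4], [-34.7, 37.1, 1.3], [-34.1, 36.9, 4.1]]
210 [[-34.4, 31.5, -1.4], [-33.7, 31.3, 1.4], [-34.1, 31.4, 4.2]]
225 [[-34.2, 25.9, -1.5], [-33.8, 25.8, 1.4], [-34.3, 25.9, 4.2]]
240 [[-33.9, 20.0, -1.5], [-34.3, 20.2, 1.4], [-33.4, 19.8, 4.3]]
255 [[-34.7, 14.5, -1.5], [-33.7, 14.0, 1.4], [-33.7, 14.0, 4.3]]
270 [[-34.4, 8.3, -1.5], [-34.0, 8.1, 1.4], [-33.4, 7.8, 4.4]]
285 [[-34.0, 1.9, -1.6], [-33.2, 1.4, 1.4], [-34.2, 2.0, 4.4]]
300 [[-34.7, -4.0, -1.6], [-33.3, -4.9, 1.5], [-33.8, -4.6, 4.5]]
315 [[-34.0, -11.0, -1.6], [-33.4, -11.5, 1.5], [-33.6, -11.3, 4.6]]
```

View pics/w3.png

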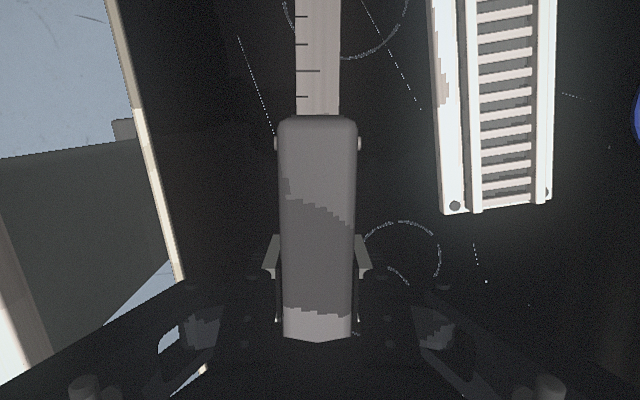

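The ruler is held level: case top 34 mm above the TCP, origin 22 mm below and 6 mm behind it. Next I carry it over the end plate.

Run:
```python
from h import *
rows([.5555,.2379,.10],2.45,10)
```

```text
[[-0.0, 1.8, 1.05], [-0.0, 1.79, 1.08], [-0.0, 1.77, 1.11], [-0.0, 1.75, 1.13], [-0.0, 1.73, 1.16]]
[[-0.0, 1.72, 1.19], [-0.0, 1.7, 1.21], [0.0, 1.68, 1.24], [0.0, 1.66, 1.27], [0.0, 1.64, 1.29]]
rot [-0.9, -0.02, 0.0]
```

Emit:
carry_out(
  offset=[
    [0,1.2,0.7],
    [0,1.79,1.08],
    [0,1.77,1.11],
    [0,1.75,1.13],
    [0,1.73,1.16],
  ],
  delta_rot=[
    [-0.9,0,0],
    [-0.9,0,0],
    [-0.9,0,0],
    [-0.9,0,0],
    [-0.9,0,0],
  ],
)

```text
time: 5.25
tool_pos: [0.4909, 0.1502, 0.101]
tcp_rot: [0.027, 1.571, -0.027]
wrist_force: [1.0, -0.2, -3.4]
width: 0.317
```

Emit:
carry_out(
  offset=[
    [0,1.72,1.19],
    [0,1.7,1.21],
    [0,1.68,1.24],
    [0,1.66,1.27],
    [0,1.2,1.0],
  ],
  delta_rot=[
    [-0.9,0,0],
    [-0.9,0,0],
    [-0.9,0,0],
    [-0.9,0,0],
    [-0.9,0,0],
  ],
)

```text
time: 5.67
tool_pos: [0.5508, 0.2303, 0.1007]
tcp_rot: [-0.035, 1.571, 0.036]
wrist_force: [1.2, 0.3, -4.1]
width: 0.315
```

Emit:
carry_out(
  offset=[
    [0,0.6,0.36],
    [0,0.44,0.28],
    [0,0,0],
    [0,0,0],
    [0,0,0],
  ],
  delta_rot=[
    [0,0,0],
    [0,0,0],
    [0,0,0],
    [0,0,0],
    [0,0,0],
  ],
)

```text
time: 6.08
tool_pos: [0.5549, 0.238, 0.1011]
tcp_rot: [-0.034, 1.572, 0.033]
wrist_force: [-0.4, 0.8, -3.3]
width: 0.316
```

Run:
```python
from h import *
im,d,c=wrist("w4");np.savez("w4.npz",im=im,d=d,**c)
s,p,R=state();print(s['time'],mm(p),np.round(R,4).tolist(),np.round(s['wrist_force'],1))
t,dt=read_camera("top");ct=get_calibration("top");np.savez("t4.npz",im=t,d=dt)
sd,ds=read_camera("side");cs=get_calibration("side");np.savez("s4.npz",im=sd,d=ds)
a=cv2.resize(t[150:215,255:400,::-1],None,fx=5,fy=5,interpolation=cv2.INTER_CUBIC)
b=cv2.resize(sd[155:280,300:420,::-1],None,fx=4,fy=4,interpolation=cv2.INTER_CUBIC)
cv2.imwrite("pics/ts4.png",cv2.resize(np.vstack([np.pad(a,((0,0),(0,0),(0,0)))]),None,fx=1,fy=1));cv2.imwrite("pics/s4.png",b)
```

```text
6.1333 [555.0, 237.9, 101.3] [[-0.0009, -0.0423, 0.9991], [-0.0005, 0.9991, 0.0423], [-1.0, -0.0005, -0.0009]] [ 0.3  0.5 -3.8]
```

View pics/ts4.png

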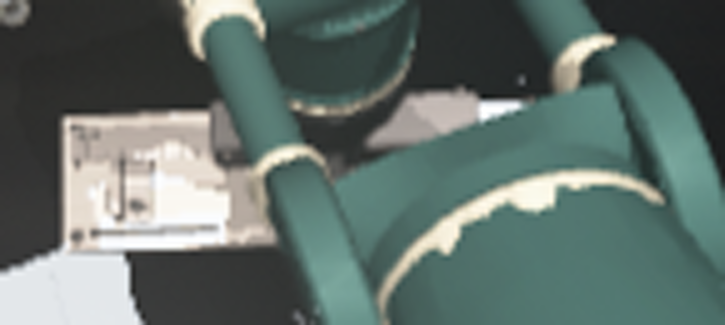

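The arm hides most of the ruler in the top crop; only the plate (115-150,190) and the case front (210,130) show. The wrist view should be better.

View pics/s4.png

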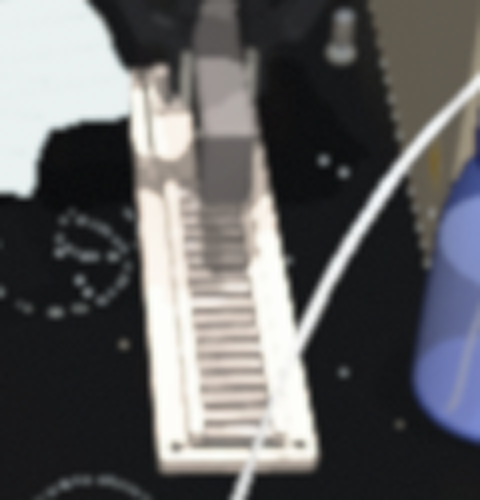

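Run:
```python
from h import *
f=np.load("t4.npz");d=f['d'];c=get_calibration("top");P=cloud(d,c);Z=P[:,:,2]
th=np.radians(92.45);e=np.array([np.cos(th),np.sin(th)]);n=np.array([np.sin(th),-np.cos(th)]);O=np.array([.5565,.2144])
k=np.zeros(Z.shape,bool);k[160:205,255:310]=1
for nm,z0,z1 in(("blade",.085,.12),("plate",.03,.045),("case",.115,.14)):
    m=k&(Z>z0)&(Z<z1);q=P[m][:,:2]-O
    if m.sum():print(nm,m.sum(),"a",mm(np.percentile(q@e,[0,3,50,97,100])),"l",mm(np.percentile(q@n,[3,50,97])),"z",mm(np.median(Z[m])))
```

```text
blade 202 a [68.7, 75.7, 121.1, 160.9, 161.5] l [-15.8, -2.8, 6.7] z 102.8
plate 34 a [142.9, 143.1, 145.8, 148.8, 149.1] l [-27.6, -11.6, 4.1] z 34.7
case 58 a [69.5, 71.2, 79.4, 84.7, 85.7] l [-16.7, -8.0, 9.2] z 134.0
```

Depth puts the tab's outer end at a≈161.5 mm and the plate's far face at about 149 mm, so it clears by ~10 mm. I lower it behind the plate.

Emit:
carry_out(
  offset=[
    [0.8,0,0.05],
    [1.3,0,0],
    [1.3,0,0],
    [0.8,0,0],
    [0.5,0,0],
  ],
  delta_rot=[
    [0,0,0],
    [0,0,0],
    [0,0,0],
    [0,0,0],
    [0,0,0],
  ],
)

```text
time: 6.65
tool_pos: [0.5542, 0.2379, 0.0516]
tcp_rot: [-0.035, 1.575, 0.032]
wrist_force: [-0.7, 0.1, -4.2]
width: 0.319
```

Emit:
carry_out(
  offset=[
    [0.4,0,0],
    [0.3,0,0],
    [0,0,0],
    [0,0,0],
    [0,0,0],
  ],
  delta_rot=[
    [0,0,0],
    [0,0,0],
    [0,0,0],
    [0,0,0],
    [0,0,0],
  ],
)

```text
time: 7.07
tool_pos: [0.5568, 0.239, 0.0482]
tcp_rot: [-0.033, 1.569, 0.034]
wrist_force: [0.4, -0.5, -4.8]
width: 0.314
```

Emit:
carry_out(
  offset=[
    [0,-0.4,0],
    [0,-0.4,0],
    [0,-0.4,0],
    [0,-0.3,0],
    [0,0,0],
  ],
  delta_rot=[
    [0,0,0],
    [0,0,0],
    [0,0,0],
    [0,0,0],
    [0,0,0],
  ],
)

```text
time: 7.48
tool_pos: [0.557, 0.2236, 0.0479]
tcp_rot: [-0.032, 1.57, 0.034]
wrist_force: [-0.3, 2.4, -3.4]
width: 0.318
```

The wrist force shows +2.4 N along the blade, so the tab is hooked and pulling. I draw back ~45 mm to the gap predicted by the camera.

Emit:
carry_out(
  offset=[
    [0,-0.6,0],
    [0,-0.9,0],
    [0,-0.9,0],
    [0,-0.9,0],
    [0,-0.6,0],
  ],
  delta_rot=[
    [0,0,0],
    [0,0,0],
    [0,0,0],
    [0,0,0],
    [0,0,0],
  ],
)

```text
time: 7.9
tool_pos: [0.5587, 0.1849, 0.0478]
tcp_rot: [-0.032, 1.57, 0.034]
wrist_force: [0.5, 4.1, -4.2]
width: 0.317
```

Emit:
carry_out(
  offset=[
    [0,-0.4,0],
    [0,-0.2,0],
    [0,0,0],
    [0,0,0],
    [0,0,0],
  ],
  delta_rot=[
    [0,0,0],
    [0,0,0],
    [0,0,0],
    [0,0,0],
    [0,0,0],
  ],
)

```text
time: 8.32
tool_pos: [0.559, 0.1792, 0.0478]
tcp_rot: [-0.033, 1.57, 0.034]
wrist_force: [0.8, 5.2, -3.1]
width: 0.315
```

Run:
```python
from h import *
im,d,c=wrist("w5");np.savez("w5.npz",im=im,d=d,**c)
s,p,R=state();print(s['time'],mm(p),np.round(R,4).tolist(),np.round(s['wrist_force'],1),np.round(s['torque'],3))
```

```text
8.3667 [559.0, 179.2, 47.7] [[0.0005, -0.0429, 0.9991], [0.0004, 0.9991, 0.0429], [-1.0, 0.0004, 0.0005]] [-0.1  4.8 -4.9] [ 0.998  0.008 -0.071]
```

View pics/w5.png

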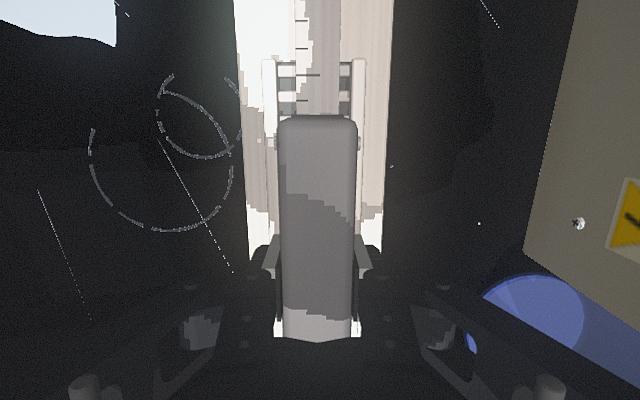

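The wrist view shows the ruler inside the rails (left ~270, right ~359), with three bars visible ahead of the case (rows ~70, 90, 110) beside the blade. I measure the bar phase from this close view in tool coordinates.

Run:
```python
from h import *
f=np.load("w5.npz");im=f['im'];c={k:f[k] for k in('fx','fy','cx','cy','R','t')}
p=np.array([.559,.1792,.0478]);R=np.array([[0.0005,-0.0429,0.9991],[0.0004,0.9991,0.0429],[-1,0.0004,0.0005]])
g=cv2.cvtColor(im,cv2.COLOR_RGB2GRAY).astype(np.float32)
y=np.arange(.055,.125,.0005)
for l in(-.0145,-.013,.0115,.013):
    T=np.stack([np.full(y.shape,.0478-.022),y,np.full(y.shape,l)],-1);X=T@R.T+p
    q=X@c['R'].T+c['t'];q=(q[:,:2]/q[:,2:]*[c['fx'],c['fy']]+[c['cx'],c['cy']]).astype(np.float32)
    v=cv2.remap(g,q[:,0][None],q[:,1][None],cv2.INTER_LINEAR)[0]
    dv=np.diff(v);pk=[(round(y[i]*1000+.25,1),int(dv[i])) for i in range(1,len(dv)-1) if abs(dv[i])>8 and abs(dv[i])>=abs(dv[i-1]) and abs(dv[i])>abs(dv[i+1])]
    print(l,pk)
# rails columns at two rows
for r in (75,100,150,190): print(r,g[r,232:400:2].astype(int).tolist())
```

```text
-0.0145 [(np.float64(61.8), 76), (np.float64(62.8), -63), (np.float64(63.8), 18), (np.float64(69.8), 57), (np.float64(74.8), -45), (np.float64(81.8), 50), (np.float64(86.8), -42), (np.float64(88.3), 104), (np.float64(115.3), -175)]
-0.013 [(np.float64(62.3), 36), (np.float64(63.8), 17), (np.float64(69.8), 57), (np.float64(74.8), -46), (np.float64(81.8), 51), (np.float64(86.8), -50), (np.float64(88.3), 102), (np.float64(115.3), -174)]
0.0115 [(np.float64(61.3), -9), (np.float64(63.8), 21), (np.float64(69.8), 39), (np.float64(74.3), -29), (np.float64(78.8), 8), (np.float64(81.8), 25), (np.float64(85.3), 8), (np.float64(86.8), -21), (np.float64(88.3), 66), (np.float64(98.3), -27), (np.float64(102.8), 11), (np.float64(104.3), -22), (np.float64(109.8), -8), (np.float64(115.3), -132)]
0.013 [(np.float64(61.3), -10), (np.float64(63.8), 17), (np.float64(69.8), 39), (np.float64(74.8), -38), (np.float64(81.8), 37), (np.float64(86.8), -38), (np.float64(88.3), 96), (np.float64(115.3), -138)]
75 [82, 87, 80, 184, 209, 206, 248, 245, 245, 245, 245, 245, 245, 245, 244, 241, 246, 246, 246, 246, 246,
[... 836 characters left out ...]
118, 121, 125, 136, 140, 138, 135, 139, 137, 141, 138, 135, 136, 140, 136, 139, 140, 136, 135, 135, 135, 137, 137, 139, 138, 141, 138, 140, 140, 141, 142, 142, 142, 138, 137, 130, 124, 116, 87, 166, 223, 200, 208, 208, 201, 208, 205, 201, 201, 201, 203, 208, 197, 94, 60, 57, 58, 57, 60, 52]
190 [50, 55, 54, 59, 60, 55, 44, 166, 177, 172, 177, 177, 177, 171, 170, 179, 172, 157, 163, 177, 172, 179, 184, 113, 100, 105, 110, 129, 131, 137, 134, 132, 130, 135, 137, 134, 131, 133, 134, 137, 136, 135, 134, 133, 138, 136, 136, 134, 137, 140, 136, 135, 136, 141, 135, 138, 139, 132, 127, 118, 118, 96, 223, 219, 206, 206, 213, 206, 205, 206, 206, 206, 205, 207, 212, 198, 92, 56, 60, 58, 61, 56, 56, 56]
```

Gap centre is at tool y ≈ 42.3 and the front foot at ≈ 41.8, so it is within the 1.25 mm clearance. I lower gently.

Emit:
carry_out(
  offset=[
    [0.2,0.03,-0.05],
    [0.1,0,-0.05],
    [0.05,0,0],
    [0.05,0,0],
    [0,0,0],
  ],
  delta_rot=[
    [0,0,0],
    [0,0,0],
    [0,0,0],
    [0,0,0],
    [0,0,0],
  ],
)

```text
time: 8.78
tool_pos: [0.5575, 0.1791, 0.0434]
tcp_rot: [-0.034, 1.571, 0.034]
wrist_force: [0.1, 4.3, -3.4]
width: 0.317
```

Emit:
carry_out(
  offset=[
    [0.05,0,0],
    [0.05,0,0],
    [0.05,0,0],
    [0,0,0],
    [0,0,0],
  ],
  delta_rot=[
    [0,0,0],
    [0,0,0],
    [0,0,0],
    [0,0,0],
    [0,0,0],
  ],
)

```text
time: 9.2
tool_pos: [0.5578, 0.1791, 0.042]
tcp_rot: [-0.034, 1.57, 0.034]
wrist_force: [-0.2, 6.3, -3.7]
width: 0.317
```

Emit:
carry_out(
  offset=[
    [0.05,0,0],
    [0.05,0,0],
    [0.05,0,0],
    [0,0,0],
    [0,0,0],
  ],
  delta_rot=[
    [0,0,0],
    [0,0,0],
    [0,0,0],
    [0,0,0],
    [0,0,0],
  ],
)

```text
time: 9.62
tool_pos: [0.5578, 0.1791, 0.0406]
tcp_rot: [-0.034, 1.57, 0.034]
wrist_force: [-0.0, 4.7, -3.8]
width: 0.317
```

Run:
```python
from h import *
s,p,R=state();print(s['time'],mm(p),np.round(s['wrist_force'],1),np.round(s['torque'],3))
```

```text
9.6167 [557.8, 179.1, 40.6] [-0.   4.7 -3.8] [0.986 0.06  0.044]
```

Still free at 3.4 mm below bar-top level, so both feet are entering gaps. I continue in small steps.

Emit:
carry_out(
  offset=[
    [0.05,0,0],
    [0.05,0,0],
    [0.05,0,0],
    [0,0,0],
    [0,0,0],
  ],
  delta_rot=[
    [0,0,0],
    [0,0,0],
    [0,0,0],
    [0,0,0],
    [0,0,0],
  ],
)

```text
time: 10.03
tool_pos: [0.5578, 0.1791, 0.0391]
tcp_rot: [-0.033, 1.57, 0.034]
wrist_force: [-0.7, 4.9, -3.5]
width: 0.313
```

Emit:
carry_out(
  offset=[
    [0.05,0,0],
    [0.05,0,0],
    [0,0,0],
    [0,0,0],
    [0,0,0],
  ],
  delta_rot=[
    [0,0,0],
    [0,0,0],
    [0,0,0],
    [0,0,0],
    [0,0,0],
  ],
)

```text
time: 10.45
tool_pos: [0.558, 0.1791, 0.0383]
tcp_rot: [-0.033, 1.57, 0.034]
wrist_force: [-0.8, 5.1, -3.2]
width: 0.317
```

Emit:
carry_out(
  offset=[
    [0.03,0,0],
    [0.03,0,0],
    [0,0,0],
    [0,0,0],
    [0,0,0],
  ],
  delta_rot=[
    [0,0,0],
    [0,0,0],
    [0,0,0],
    [0,0,0],
    [0,0,0],
  ],
)

```text
time: 10.87
tool_pos: [0.558, 0.1791, 0.0382]
tcp_rot: [-0.034, 1.57, 0.034]
wrist_force: [-2.4, 4.4, 0.6]
width: 0.315
```

Emit:
carry_out(
  offset=[
    [0.03,0,0],
    [0.03,0,0],
    [0,0,0],
    [0,0,0],
    [0,0,0],
  ],
  delta_rot=[
    [0,0,0],
    [0,0,0],
    [0,0,0],
    [0,0,0],
    [0,0,0],
  ],
)

```text
time: 11.28
tool_pos: [0.558, 0.1791, 0.0382]
tcp_rot: [-0.034, 1.57, 0.034]
wrist_force: [-2.4, 4.8, 4.5]
width: 0.314
```

It stops at z = 38.2 mm, where home was predicted at 38.0, and Fz has risen ~8 N: the case is resting on the bars. Next I ease it forward until the feet bear on the bars and relax the press before letting go.

Emit:
carry_out(
  offset=[
    [-0.03,0.04,0],
    [-0.03,0.04,0],
    [0,0.04,0],
    [0,0,0],
    [0,0,0],
  ],
  delta_rot=[
    [0,0,0],
    [0,0,0],
    [0,0,0],
    [0,0,0],
    [0,0,0],
  ],
)

```text
time: 11.7
tool_pos: [0.5583, 0.1801, 0.0381]
tcp_rot: [-0.034, 1.57, 0.034]
wrist_force: [-1.1, 1.7, 4.5]
width: 0.317
```

Run:
```python
from h import *
s,p,R=state();print(s['time'],mm(p),np.round(s['wrist_force'],1),np.round(s['torque'],3),np.round(R[:,0],4))
im,d,c=wrist("w6");P=cloud(d,c);k=np.s_[200:300,290:345]
q=P[k].reshape(-1,3);A=np.c_[q[:,:2]-q[:,:2].mean(0),np.ones(len(q))];print("case top plane",np.linalg.lstsq(A,q[:,2],rcond=None)[0], "end rows z",[mm(np.median(P[r:r+12,295:340,2])) for r in (135,170,210,260,300)])
```

```text
11.7 [558.3, 180.1, 38.1] [-1.1  1.7  4.5] [0.485 0.393 0.246] [ 9.e-04 -2.e-04 -1.e+00]
case top plane [-0.00303923  0.12141932  0.07254214] end rows z [72.2, 72.1, 72.2, 72.2, 72.3]
```

The case top reads 72.2 mm level along its length (home = 72), and Fy has fallen to 1.7 N as the rack takes the spring. I release.

Emit:
carry_out(
  offset=[
    [-0.03,0.02,0],
    [-0.03,0,0],
    [0,0,0],
    [0,0,0],
    [0,0,0],
  ],
  delta_rot=[
    [0,0,0],
    [0,0,0],
    [0,0,0],
    [0,0,0],
    [0,0,0],
  ],
)

```text
time: 12.17
tool_pos: [0.5581, 0.1805, 0.0382]
tcp_rot: [-0.033, 1.57, 0.034]
wrist_force: [0.3, 2.1, 2.3]
width: 0.313
```

Emit:
carry_out(
  offset=[
    [0,0,0],
    [0,0,0],
    [0,0,0],
    [0,0,0],
    [0,0,0],
  ],
  delta_rot=[
    [0,0,0],
    [0,0,0],
    [0,0,0],
    [0,0,0],
    [0,0,0],
  ],
  fingers=1,
)

```text
time: 12.58
tool_pos: [0.5574, 0.18, 0.0377]
tcp_rot: [-0.034, 1.571, 0.033]
wrist_force: [0.6, -0.0, -0.4]
width: 0.992
```

Emit:
carry_out(
  offset=[
    [0,0,0],
    [0,0,0],
    [0,0,0],
    [0,0,0],
    [0,0,0],
  ],
  delta_rot=[
    [0,0,0],
    [0,0,0],
    [0,0,0],
    [0,0,0],
    [0,0,0],
  ],
)

```text
time: 13.0
tool_pos: [0.5577, 0.1804, 0.0381]
tcp_rot: [-0.034, 1.57, 0.034]
wrist_force: [-0.3, -1.1, -0.2]
width: 0.999
```

Released cleanly with no residual force. I lift straight up and check.

Emit:
carry_out(
  offset=[
    [-1,0,0],
    [-2,0,0],
    [-3,0,0],
    [-3,0,0],
    [-3,0,0],
  ],
  delta_rot=[
    [0,0,0],
    [0,0,0],
    [0,0,0],
    [0,0,0],
    [0,0,0],
  ],
)

```text
time: 13.42
tool_pos: [0.5573, 0.1803, 0.1598]
tcp_rot: [-0.034, 1.571, 0.034]
wrist_force: [0.8, -0.1, 0.8]
width: 0.995
```

Emit:
carry_out(
  offset=[
    [-2,0,0],
    [-1,0,0],
    [0,0,0],
    [0,0,0],
    [0,0,0],
  ],
  delta_rot=[
    [0,0,0],
    [0,0,0],
    [0,0,0],
    [0,0,0],
    [0,0,0],
  ],
)

```text
time: 13.83
tool_pos: [0.5564, 0.1801, 0.1862]
tcp_rot: [-0.034, 1.574, 0.033]
wrist_force: [-0.1, 0.0, -0.9]
width: 1.002
```

Run:
```python
from h import *
im,d,c=wrist("w7");s,p,R=state();P=cloud(d,c);Z=P[:,:,2]
th=np.radians(92.45);e=np.array([np.cos(th),np.sin(th)]);n=np.array([np.sin(th),-np.cos(th)]);O=np.array([.5565,.2144])
A=(P[:,:,:2]-O)@e;L=(P[:,:,:2]-O)@n
m=(Z>.06)&(Z<.085)&(abs(L)<.02)&(A<.06)
(x,y),wh,an=cv2.minAreaRect((np.c_[A[m],L[m]]*1000).astype(np.float32));print("case a,l",x,y,wh,an,"z front/rear",[mm(np.median(Z[m&(A>lo)&(A<lo+.02)])) for lo in(-.1,-.07,-.04,-.01)])
b=(Z>.034)&(Z<.048)&(abs(L)<.02)&(A>.035);print("blade a",mm(np.percentile(A[b],[0,1,50,99,100])),"case a",mm(np.percentile(A[m],[0,1,99,100])),"l",mm(np.median(L[b])))
print("time",s['time'],mm(p))
t,dt=read_camera("top");T0=np.load("top0.npz")['im']
print("beaker/bottle diff",np.abs(t[150:185,436:464].astype(int)-T0[150:185,436:464]).mean(),np.abs(t[198:226,424:452].astype(int)-T0[198:226,424:452]).mean())
```

```text
case a,l -39.724708557128906 0.21276283264160156 (30.323740005493164, 139.0732879638672) 89.92713165283203 z front/rear [72.1, 72.1, 72.1, 72.0]
blade a [35.5, 36.3, 78.3, 115.6, 116.3] case a [-109.3, -106.7, 29.0, 29.8] l 0.1
time 13.8833 [556.2, 180.0, 185.8]
beaker/bottle diff 22.35816326530612 71.76743197278911
```

View pics/w7.png

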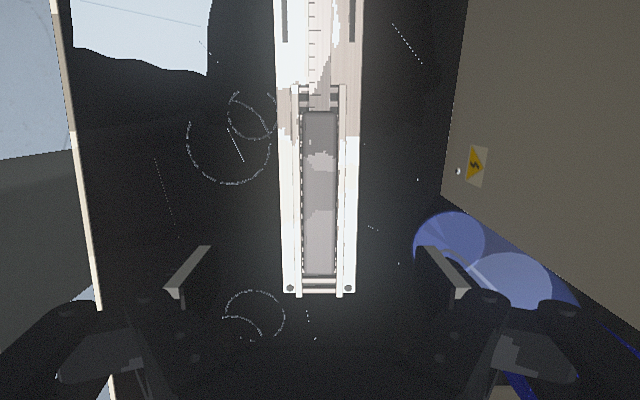

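The wrist view shows the case sitting between the rails (rows 110-275), level at 72.1 mm; the blade leaves the top of the frame. One more look with the tool moved toward the plate, plus the bystanders from the side camera.

Emit:
carry_out(
  offset=[
    [0,1,0],
    [0,2.5,0],
    [0,2.5,0],
    [0,2,0],
    [0,1,0],
  ],
  delta_rot=[
    [0,0,0],
    [0,0,0],
    [0,0,0],
    [0,0,0],
    [0,0,0],
  ],
)

```text
time: 14.35
tool_pos: [0.5531, 0.2729, 0.1869]
tcp_rot: [-0.034, 1.572, 0.035]
wrist_force: [-0.3, 0.2, -1.1]
width: 0.999
```

Emit:
carry_out(
  offset=[
    [0,0,0],
    [0,0,0],
    [0,0,0],
    [0,0,0],
    [0,0,0],
  ],
  delta_rot=[
    [0,0,0],
    [0,0,0],
    [0,0,0],
    [0,0,0],
    [0,0,0],
  ],
)

```text
time: 14.77
tool_pos: [0.5539, 0.2693, 0.188]
tcp_rot: [-0.033, 1.571, 0.032]
wrist_force: [1.1, -0.4, -0.3]
width: 0.997
```

Run:
```python
from h import *
im,d,c=wrist();P=cloud(d,c);Z=P[:,:,2]
th=np.radians(92.45);e=np.array([np.cos(th),np.sin(th)]);n=np.array([np.sin(th),-np.cos(th)]);O=np.array([.5565,.2144])
A=(P[:,:,:2]-O)@e;L=(P[:,:,:2]-O)@n
m=(Z>.06)&(Z<.085)&(abs(L)<.02)&(A<.06);b=(Z>.034)&(Z<.048)&(abs(L)<.012)&(A>.035);q=(Z>.031)&(Z<.042)&(abs(L)>.013)&(abs(L)<.026)&(A>.1)
print("case a",mm(np.percentile(A[m],[1,99])),"blade a",mm(np.percentile(A[b],[1,99,100])),"plate a",mm(np.percentile(A[q],[2,50,98])),"z",mm(np.median(Z[m])))
sd,ds=read_camera("side");S0=np.load("side0.npz")['im']
for nm,r in(("bottle",np.s_[290:342,298:328]),("beaker",np.s_[325:370,370:402])): print(nm,np.abs(sd[r].astype(int)-S0[r]).mean())
w=cv2.resize(im[0:200,230:430,::-1],None,fx=2,fy=2,interpolation=cv2.INTER_CUBIC)
s=cv2.resize(sd[150:400,240:440,::-1],(320,400),interpolation=cv2.INTER_CUBIC);cv2.imwrite("pics/fin.png",np.hstack([w,s]))
```

```text
case a [-88.6, 30.0] blade a [36.4, 150.9, 151.8] plate a [144.0, 146.6, 149.8] z 72.0
bottle 0.35085470085470083
beaker 0.375
```

View pics/fin.png

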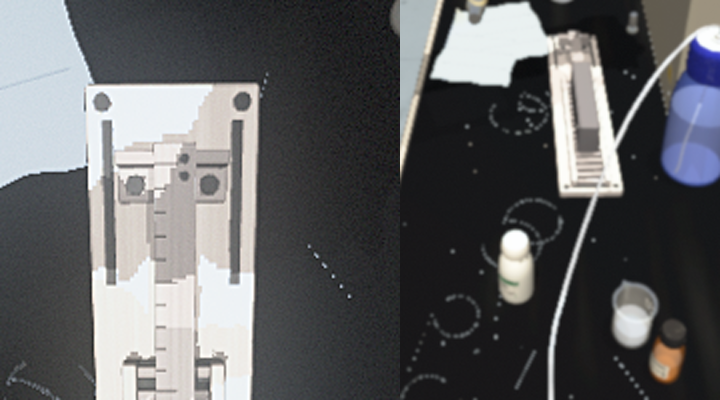

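The tab (left, ~165,145) overlaps the plate's far edge. The case sits in the rack, and the bottle and beaker are unchanged on the right. I hand it in.

```bash
python3 -c "
from workcell import *
print(finish_job())"
```

```text
the job is handed in; nothing more can be done
None
```

The ruler is hooked over the far side of the end plate, drawn out about 4.5 cm, and locked in the rack. I handed the job in at about 15 s of the 48 s; no verdict was reported.

I hooked the tab with the blade fully in, backed the case off to a gap found with the camera, and lowered it in small steps. It met no resistance until the case rested on the bars. While still holding it, I eased it forward until the rack took most of the spring load, then let go.

- **Home:** the case top is level at 72.0–72.1 mm along its length (home is 72).
- **Hook:** the tab's outer face is at board x ≈ 151.8 mm and the plate's far face at ≈ 149.5 mm, which fits the 2.5 mm tab.
- **Draw:** the blade end is about 121.6 mm in front of the case, against 76.5 mm retracted. That gives 45 mm, within the 4 to 6 cm asked, and good to about 2 mm. The pull felt before seating, about 5 N, agrees.
- **Bystanders:** the beaker and white bottle are unchanged in the side view. An earlier top-view comparison of them disagreed; I put that down to the arm being in the way.
- **Forces:** every force reading was under about 12 N, and the gripper is clear of everything.

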